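Line up the laundry tins by height on the counter shelf

TASK

Tidy the laundry counter: stand the four loose tins on the cork pads of the wooden shelf, one tin to a pad and wholly on it, in order of height, so that the row steps down from the big white canister (tallest tin next to the canister, shortest at the far end). They hold powder, so keep them upright as you carry them and set them down gently, and leave the canister where it stands.

Things in the scene. Friction and masses are not known exactly. Their poses are not given: they have to be found in the camera images.
- tin_blue: Loose upright round storage tin, 54 mm diameter and 140 mm tall (the tallest of the four), cream body with a blue band round it and a flat blue lid (shut, stays on; may be gripped). Weighs 0.1 to 0.45 kg. Origin: centre of its underside, z axis up its height; underside at z = 0 at the start, standing on the marble counter in front of the shelf.
- tin_green: Loose upright round storage tin, 54 mm diameter and 115 mm tall (the second tallest of the four), cream body with a green band round it and a flat green lid (shut, stays on; may be gripped). Weighs 0.1 to 0.45 kg. Origin: centre of its underside, z axis up its height; underside at z = 0 at the start, standing on the marble counter in front of the shelf.
- tin_yellow: Loose upright round storage tin, 54 mm diameter and 90 mm tall (the third tallest of the four), cream body with a yellow band round it and a flat yellow lid (shut, stays on; may be gripped). Weighs 0.1 to 0.45 kg. Origin: centre of its underside, z axis up its height; underside at z = 0 at the start, standing on the marble counter in front of the shelf.
- tin_red: Loose upright round storage tin, 54 mm diameter and 65 mm tall (the shortest of the four), cream body with a red band round it and a flat red lid (shut, stays on; may be gripped). Weighs 0.1 to 0.45 kg. Origin: centre of its underside, z axis up its height; underside at z = 0 at the start, standing on the marble counter in front of the shelf.
- shelf: Low fixed shelf of light wood, 140 mm deep (its x) and 600 mm long (its y), top 45 mm above the counter. Origin: under its middle, at counter height; x points away from the robot (yaw within 0.2 rad). Four cork pads lie along its middle line. A brass rail runs 64 mm behind that line, its top 20 mm above the board. A clear plastic cup (60 mm wide, 45 tall) stands at the other end from the canister.
- pad1: Round cork pad, 78 mm diameter, let in flush with the shelf's top, pad 1 of 4 counted along the shelf's y axis from its -y end (the robot's right) at y = -127.5 mm in the shelf's frame. Origin: its centre, on the shelf's top surface (45 mm above the counter).
- pad2: Round cork pad, 78 mm diameter, let in flush with the shelf's top, pad 2 of 4 counted along the shelf's y axis from its -y end (the robot's right) at y = -42.5 mm in the shelf's frame. Origin: its centre, on the shelf's top surface (45 mm above the counter).
- pad3: Round cork pad, 78 mm diameter, let in flush with the shelf's top, pad 3 of 4 counted along the shelf's y axis from its -y end (the robot's right) at y = +42.5 mm in the shelf's frame. Origin: its centre, on the shelf's top surface (45 mm above the counter).
- pad4: Round cork pad, 78 mm diameter, let in flush with the shelf's top, pad 4 of 4 counted along the shelf's y axis from its -y end (the robot's right) at y = +127.5 mm in the shelf's frame. Origin: its centre, on the shelf's top surface (45 mm above the counter).
- canister: Big white detergent canister with a grey band and grey lid, 90 mm diameter, 165 mm tall, 1.6 kg, loose, standing on one end of the shelf (either end), 107.5 mm from the nearest pad's centre. It is the head of the row and stays where it is. Origin: centre of its underside.

How it is judged (in metres and radians):
At the end, for the whole second after the job is handed in: From the canister's end: blue, green, yellow, red tins on the 1st to 4th pads, each centre within 12 mm of its pad's, underside on the board (4 mm), upright (0.08 rad), released and at rest; the canister within 15 mm of its start (((y of canister in the frame of shelf below -0.1 m and horizontal distance between tin_blue and pad1 below 0.012 m and horizontal distance between tin_green and pad2 below 0.012 m and horizontal distance between tin_yellow and pad3 below 0.012 m and horizontal distance between tin_red and pad4 below 0.012 m) or (y of canister in the frame of shelf above 0.1 m and horizontal distance between tin_blue and pad4 below 0.012 m and horizontal distance between tin_green and pad3 below 0.012 m and horizontal distance between tin_yellow and pad2 below 0.012 m and horizontal distance between tin_red and pad1 below 0.012 m)) and z of tin_blue in the frame of shelf between 0.041 and 0.049 m and angle between each of tin_blue, tin_green, tin_yellow, tin_red's own z axis and vertical below 0.08 rad and linear speed of each of tin_blue, tin_green, tin_yellow, tin_red below 0.02 m/s and z of tin_green in the frame of shelf between 0.041 and 0.049 m and z of tin_yellow in the frame of shelf between 0.041 and 0.049 m and z of tin_red in the frame of shelf between 0.041 and 0.049 m and distance of canister from where it was at the start of the episode below 0.015 m and angle between canister's own z axis and vertical below 0.1 rad); the robot touches nothing.
It fails at once if a tin is tipped more than about 30 degrees (angle between any of tin_blue, tin_green, tin_yellow, tin_red's own z axis and vertical above 0.52 rad).
It fails at once if the big canister is pushed more than 15 mm or tipped (distance of canister from where it was at the start of the episode above 0.015 m or angle between canister's own z axis and vertical above 0.2 rad).
It fails at once if a tin is dropped or banged down on the shelf (faster than 0.5 m/s within 30 mm above the board) ((x of tin_blue in the frame of shelf between -0.07 and 0.07 m and y of tin_blue in the frame of shelf between -0.3 and 0.3 m and z of tin_blue in the frame of shelf below 0.075 m and linear speed of tin_blue above 0.5 m/s) or (x of tin_green in the frame of shelf between -0.07 and 0.07 m and y of tin_green in the frame of shelf between -0.3 and 0.3 m and z of tin_green in the frame of shelf below 0.075 m and linear speed of tin_green above 0.5 m/s) or (x of tin_yellow in the frame of shelf between -0.07 and 0.07 m and y of tin_yellow in the frame of shelf between -0.3 and 0.3 m and z of tin_yellow in the frame of shelf below 0.075 m and linear speed of tin_yellow above 0.5 m/s) or (x of tin_red in the frame of shelf between -0.07 and 0.07 m and y of tin_red in the frame of shelf between -0.3 and 0.3 m and z of tin_red in the frame of shelf below 0.075 m and linear speed of tin_red above 0.5 m/s)).
It also fails if it takes over 102 s, if anything falls off the work surface, if the arm or the gripper's body presses on something with over 40 N, if the wrist force passes 120 N, or if a joint passes its speed limit or range.

ROBOT

A 6-joint arm with a two-finger parallel gripper is mounted at the origin on the work surface. World frame = base frame: x ahead of the robot, y to its left, z up, the work surface at z = 0. Lengths are in m, angles in degrees, forces in N, time in s.
With the tool pointing down it reaches from about 0.375 to 0.9 m from the base axis. Payload 3.1 kg.
Tool frame: the origin (TCP) lies midway between the tips of the shut fingers; the grasp point (between the pads) lies 19 mm behind it; z points along the fingers, y is the line along which they close (so a half turn about z gives the same grasp; the last joint's range is limited). The gripper opens to 87 mm and grips with 3 to 60 N. Pads are 19 mm wide; open, the fingers measure 117 mm over their backs; the gripper's body (75 mm by 190 mm) begins 51 mm behind the grasp point.
Start: joints at [59.502, 30.224, 82.088, -0, 67.689, -10.227], TCP at [0.216, 0.586, 0.223] pointing down, gripper open.
Joint ranges: [-176.69, 176.69], [-43.24, 126.21], [12.49, 139.97], [-82, 262], [0, 151.66], [-163.58, 163.58]. Speed limits (degrees/s): [159.86, 159.86, 180, 180, 180, 180].

INTERFACE

Orientations are given as a 3x3 rotation matrix whose columns are the frame's x, y, z axes.
In Python, from rig import bot, capture gives the robot as it stands.
- The arm moves only by the tool jog_arm, called after "Emit:" as name(argument=value, ...) on one line, values as JSON. Schema: {"type":"object","properties":{"plan":{"type":"string"},"only":{"type":"string"},"quiet":{"type":"boolean"},"lines":{"type":"string"}},"required":["plan"],"additionalProperties":false}. plan is a string of 1 to 20 rows, parted by semicolons, with the numbers parted by spaces; each row has 7 numbers: dx, dy, dz in a scale on which 1.0 is 0.8 m, then a rotation vector rx, ry, rz in shares of 180 degrees (1.0 is 180 degrees), then the opening from 0.0 (shut) to 1.0 (fully open); each row is the pose to reach, as a shift and turn from the pose commanded when the call began, along the tool's axes at that moment; what a row does not reach only later rows make up. A row lasts 1/10 s, in which the tool goes at most 0.05 m and 8.59 degrees, less where a joint would pass 70% of its speed; a pose out of reach is approached as far as the arm can. The fingers move at their own pace and stop on an object; the grip force is fixed at half the most. Time passes only in rows, so rows that do not move let the fingers close. The tool returns the time, the measured TCP pose, the force, the opening and the grip force at its end. only (a regular expression) keeps the lines of the reply that match it, lines (a string "A,B") keeps lines A to B, and quiet returns only ok. Input that does not fit is refused with a message, and nothing moves.
- bot.read_state(): the state, without advancing time (a new reading comes with each control period).
- capture(name): name is "scene" or "top"; returns a dict with "color" (400x640x3 uint8, red, green, blue), "K" (3x3 intrinsics, pixels), "D" ([k1, k2, p1, p2, k3] as OpenCV has them; the pictures are not rectified), "view" (4x4, takes a point from world to camera coordinates). Camera axes: x right, y up, looking along -z (the intrinsics and any distortion apply to the point x, -y, -z); pixel columns grow to the right and rows downward; lengths in m; the calibration is good to about 2 mm. A picture is of the moment at which its call begins. There is no depth.
- bot.hand_in(): hands the job in; it is judged then, once.
The state is a dict: "time_s": time; "joint_positions": joint angles; "qvel": joint speeds; "tau": joint torques, N m; "position": TCP position; "tcp_rot": TCP orientation; "force": force on the tool from outside, world axes, zero at the start; "moment": the same for the moment, N m; "opening": opening from 0.0 (shut) to 1.0 (fully open); "grasp_force": force on a finger pad.
Only numpy, scipy, OpenCV 4.12 (cv2) and the standard library are available. Lean on these libraries where they do the work, as an engineer would, in place of code of your own. Each camera call takes 0.05 s, during which the arm holds its last target. There are 200 camera calls.

## Working session

There is one attempt and no reset: what is moved stays moved. The work goes in short steps, Python scripts to look and compute and a tool call to move; the robot and the scene stay as the last step left them, time stands still between calls to the robot, and variables do not carry over. Pictures are saved under pics/ and viewed, at most 14 in all, crops included, and the job is handed in when it is done.

```bash
mkdir -p pics; ls
```

Run:
```python
from rig import bot,capture
import cv2,pickle
d={}
for n in("scene","top"):
    c=capture(n); d[n]=c
    cv2.imwrite(f"pics/{n}0.png",c["color"][:,:,::-1]); print(n,c["K"],c["D"],c["view"])
pickle.dump(d,open("c0.pkl","wb"))
s=bot.read_state(); print(s["position"],s["tcp_rot"],s["time_s"])
```

```text
pics
scene [[420.41687614   0.         318.01777922]
 [  0.         420.41687614 202.86674281]
 [  0.           0.           1.        ]] [-0.09956511  0.          0.          0.          0.        ] [[-0.07337087  0.99725128 -0.0103247   0.026461  ]
 [-0.79512977 -0.05224495  0.60418467  0.37666805]
 [ 0.60198452  0.05253903  0.79677744 -1.3337378 ]
 [ 0.          0.          0.          1.        ]]
top [[371.3707833    0.         317.89371159]
 [  0.         371.3707833  203.33602673]
 [  0.           0.           1.        ]] [-0.01264743  0.          0.          0.          0.        ] [[ 0.01605725 -0.99985455  0.00574853 -0.01768116]
 [ 0.98453029  0.01681387  0.17440585 -0.5393602 ]
 [-0.17447714  0.00285913  0.98465707 -0.74480201]
 [ 0.          0.          0.          1.        ]]
[0.21617703 0.5857419  0.2216591 ] [[-9.38067232e-01  3.46451901e-01 -9.73966445e-04]
 [ 3.46453109e-01  9.38065798e-01 -1.67380184e-03]
 [ 3.33752783e-04 -1.90757236e-03 -9.99998125e-01]] 0.1
```

View pics/scene0.png

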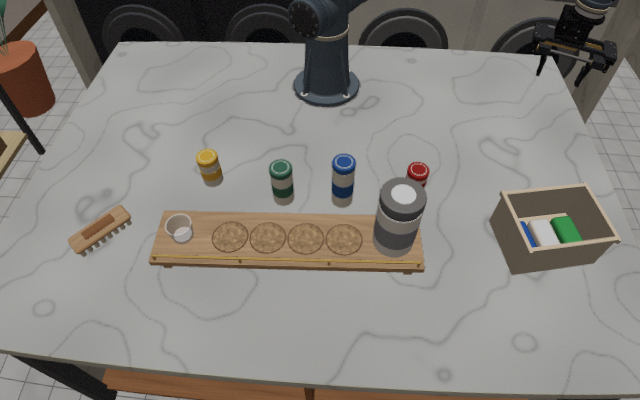

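View pics/top0.png

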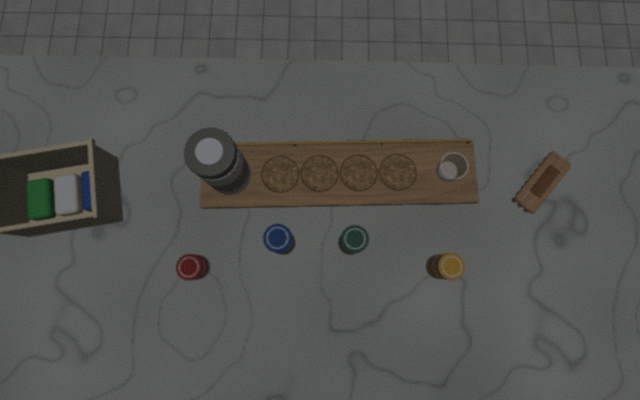

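The scene view looks back from behind the shelf. The canister (lid ~(402,195) there, ~(210,152) in top) is at the shelf's +y end. Lids in the top view: blue (277,237), green (354,238), yellow (450,266), red (190,266). Pads in the top view: (280,174), (320,173), (358,172), (398,171).

Create h.py:
```python
import numpy as np,cv2
HUE={"blue":(100,125),"green":(60,90),"yellow":(18,32),"red":None}
def ray(c,uv):
    p=cv2.undistortPoints(np.array([[uv]],float),np.array(c["K"]),np.array(c["D"]))[0,0]
    V=np.array(c["view"]); R=V[:3,:3]
    d=R.T@np.array([p[0],-p[1],-1]); return -R.T@V[:3,3], d/np.linalg.norm(d)
def onplane(c,uv,z):
    o,d=ray(c,uv); return o+d*(z-o[2])/d[2]
def tri(c1,u1,c2,u2):
    A=np.zeros((3,3));b=np.zeros(3);rs=[ray(c1,u1),ray(c2,u2)]
    for o,d in rs:
        P=np.eye(3)-np.outer(d,d);A+=P;b+=P@o
    x=np.linalg.solve(A,b)
    return x,[np.linalg.norm((np.eye(3)-np.outer(d,d))@(x-o))*1e3 for o,d in rs]
def mask(c,col,smin=110,vmin=40):
    h,s,v=cv2.split(cv2.cvtColor(c["color"],cv2.COLOR_RGB2HSV))
    hm=((h<8)|(h>172)) if col=="red" else ((h>=HUE[col][0])&(h<=HUE[col][1]))
    return (hm&(s>smin)&(v>vmin)).astype(np.uint8)
def blobs(m,amin=25):
    n,l,st,ce=cv2.connectedComponentsWithStats(m,connectivity=4)
    out=[]
    for i in range(1,n):
        if st[i,4]<amin: continue
        cs,_=cv2.findContours((l==i).astype(np.uint8),cv2.RETR_EXTERNAL,cv2.CHAIN_APPROX_NONE)
        k=max(cs,key=cv2.contourArea)
        if len(k)<6: continue
        e=cv2.fitEllipse(cv2.convexHull(k)) if len(cv2.convexHull(k))>=5 else ((0,0),(0,0),0)
        out.append((st[i].tolist(),np.round(e[0],1).tolist(),np.round(e[1],1).tolist()))
    return out
```

Run:
```python
import pickle,cv2,numpy as np
from h import *
d=pickle.load(open("c0.pkl","rb"))
for n in d:
    for k in HUE: print(n,k,blobs(mask(d[n],k,90 if n=="scene" else 70)))
t=d["top"]["color"][130:290,165:485]; s=d["scene"]["color"][140:280,145:445]
cv2.imwrite("pics/mos.png",np.vstack([cv2.resize(t,(640,320)) ,cv2.resize(s,(600,280))[:, :].copy() if 0 else cv2.copyMakeBorder(cv2.resize(s,(600,280)),0,0,0,40,0)])[:,:,::-1])
hs=cv2.cvtColor(d["top"]["color"],cv2.COLOR_RGB2HSV);print(hs[174,270:290:5],hs[185,300],hs[200,300]); hs=cv2.cvtColor(d["scene"]["color"],cv2.COLOR_RGB2HSV);print(hs[237,220:240:5],hs[260,250])
```

```text
scene blue [([332, 154, 24, 21, 300], [343.6, 163.6], [20.7, 23.1]), ([332, 182, 21, 16, 208], [341.9, 187.1], [20.9, 22.2]), ([521, 221, 16, 26, 126], [528.8, 235.5], [4.9, 35.1])]
scene green [([0, 0, 6, 18, 77], [2.3, 4.7], [5.4, 24.5]), ([273, 162, 14, 10, 105], [279.7, 166.7], [9.3, 13.3]), ([270, 165, 21, 15, 105], [280.1, 169.2], [19.3, 21.8]), ([273, 186, 20, 11, 110], [282.4, 189.1], [15.5, 19.2]), ([550, 216, 32, 27, 557], [565.9, 229.6], [24.8, 35.1])]
scene yellow [([541, 41, 31, 9, 77], [556.5, 44.9], [4.1, 33.3]), ([586, 42, 16, 8, 57], [593.8, 45.4], [4.5, 17.7]), ([196, 149, 22, 19, 323], [206.6, 158.1], [19.5, 22.0]), ([200, 165, 22, 17, 163], [210.6, 171.2], [19.7, 21.1]), ([151, 254, 270, 11, 795], [276.8, 259.3], [7.8, 294.9])]
scene red [([407, 162, 22, 19, 299], [417.6, 171.1], [19.1, 22.2])]
top blue [([81, 172, 10, 39, 312], [85.6, 190.8], [9.5, 45.5]), ([263, 224, 30, 29, 558], [277.3, 237.7], [28.2, 28.5])]
top green [([26, 179, 26, 40, 893], [38.1, 198.8], [31.9, 44.1]), ([341, 229, 7, 17, 29], [344.9, 237.0], [6.9, 16.6]), ([347, 230, 16, 17, 192], [354.6, 238.2], [15.7, 16.1]), ([345, 244, 21, 9, 44], [355.0, 245.3], [12.6, 20.4])]
top yellow [([378, 139, 94, 5, 233], [428.0, 141.3], [5.3, 110.7]), ([235, 140, 143, 6, 358], [308.5, 142.7], [4.4, 158.0]), ([429, 253, 36, 27, 623], [447.2, 266.2], [27.3, 37.1])]
top red [([176, 254, 32, 26, 567], [191.3, 266.7], [26.2, 32.4])]
[[ 17 101  78]
 [ 13  99  75]
 [ 16  96  82]
 [ 17 104  76]] [15 94 84] [13 93 90]
[[ 17 100 153]
 [ 16  97 150]
 [ 17  98 156]
 [ 16  99 141]] [ 16  92 156]
```

View pics/mos.png

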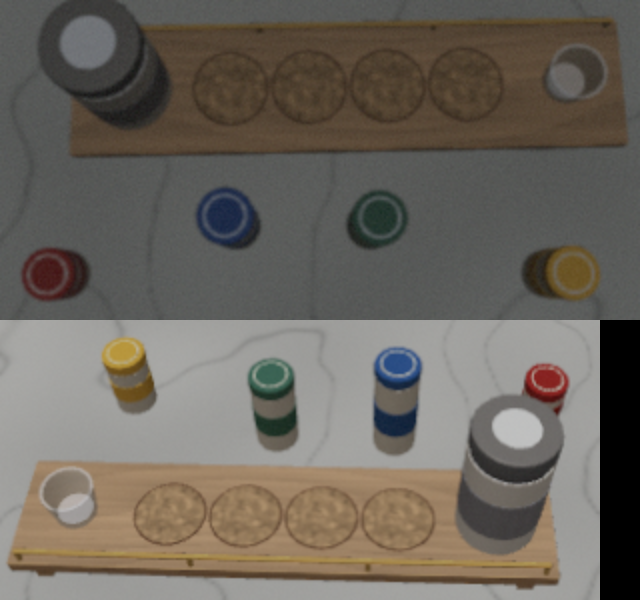

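The mosaic shows the white ring on each lid and the dark outline of each pad clearly. Those are the features to fit: pads ~(280..398,172) in top, ~(230..344,238) in scene.

Add to h.py:
```python
def outline(c,uv,r,inv,lo,hi,ch=None):
    """centre of the round contour nearest uv (outline found by adaptive threshold on an 8x crop)"""
    u,v=int(uv[0]),int(uv[1]);S=8
    img=c["color"] if ch is None else None
    g=cv2.cvtColor(c["color"],cv2.COLOR_RGB2GRAY) if ch is None else cv2.cvtColor(c["color"],cv2.COLOR_RGB2HSV)[:,:,ch]
    g=cv2.resize(g[v-r:v+r+1,u-r:u+r+1],None,fx=S,fy=S,interpolation=cv2.INTER_CUBIC)
    m=cv2.adaptiveThreshold(g,255,cv2.ADAPTIVE_THRESH_MEAN_C,cv2.THRESH_BINARY_INV if inv else cv2.THRESH_BINARY,8*10+1,-2 if not inv else 3)
    cs,_=cv2.findContours(m,cv2.RETR_LIST,cv2.CHAIN_APPROX_NONE); out=[]
    for k in cs:
        if len(k)<20: continue
        (x,y),(a,b),_=cv2.fitEllipse(cv2.convexHull(k)); x=(x+.5)/S-.5+u-r;y=(y+.5)/S-.5+v-r;a/=S;b/=S
        if lo<a and b<hi and np.hypot(x-uv[0],y-uv[1])<5: out.append([round(float(q),2) for q in(x,y,a,b)])
    return out
```

Run:
```python
import pickle
from h import *
d=pickle.load(open("c0.pkl","rb"))
L={"blue":((277.4,237.5),(343.6,162.5)),"green":((354.5,238.5),(280.5,168.3)),"yellow":((451,266.5),(207,156.3)),"red":((189.5,266.8),(418,170))}
P={4:((280,174),(344,239)),3:((320,173),(305.5,238.5)),2:((358.5,172.5),(267.5,238)),1:((398,172),(230,237))}
for k,(t,s) in L.items(): print(k,"T",outline(d["top"],t,18,False,9,22),"S",outline(d["scene"],s,16,False,8,22))
for k,(t,s) in P.items(): print(k,"T",outline(d["top"],t,24,True,25,44),"S",outline(d["scene"],s,24,True,22,44))
```

```text
blue T [[276.87, 237.29, 17.86, 18.48]] S [[343.59, 161.99, 15.02, 18.54]]
green T [[354.64, 238.24, 17.21, 17.51]] S [[279.94, 167.48, 15.09, 18.31]]
yellow T [[451.55, 265.98, 16.44, 17.91]] S [[205.7, 155.0, 8.69, 13.29], [206.02, 156.61, 14.41, 18.35]]
red T [[188.04, 266.61, 16.24, 16.99]] S [[418.27, 169.5, 13.3, 17.06]]
4 T [] S [[343.32, 239.52, 28.14, 34.5]]
3 T [[319.27, 172.93, 33.67, 36.03]] S [[305.14, 238.58, 28.26, 34.39]]
2 T [[358.33, 172.17, 32.88, 35.76]] S [[267.05, 237.59, 28.13, 34.19]]
1 T [[397.85, 173.05, 30.37, 35.38]] S [[229.39, 236.68, 27.68, 34.18], [229.48, 236.52, 31.97, 38.0]]
```

Run:
```python
import pickle
from h import *
np.set_printoptions(precision=4,suppress=True)
d=pickle.load(open("c0.pkl","rb"));T,S=d["top"],d["scene"]
L={"blue":((276.87,237.29),(343.59,161.99)),"green":((354.64,238.24),(279.94,167.48)),"yellow":((451.55,265.98),(206.02,156.61)),"red":((188.04,266.61),(418.27,169.5))}
H=dict(blue=.14,green=.115,yellow=.09,red=.065)
for k,(t,s) in L.items(): print(k,*tri(T,t,S,s),onplane(T,t,H[k]),onplane(S,s,H[k]))
P={4:(None,(343.32,239.52)),3:((319.27,172.93),(305.14,238.58)),2:((358.33,172.17),(267.05,237.59)),1:((397.85,173.05),(229.4,236.65))}
ps=[]
for k,(t,s) in P.items():
    ps.append(onplane(S,s,.045)); print(k,ps[-1],*(tri(T,t,S,s)+(onplane(T,t,.045),) if t else []))
ps=np.array(ps);print(np.diff(ps,axis=0),np.linalg.norm(np.diff(ps,axis=0),axis=1))
# top pads via hough
g=cv2.resize(cv2.cvtColor(T["color"],cv2.COLOR_RGB2GRAY)[145:200,250:425],None,fx=8,fy=8,interpolation=cv2.INTER_CUBIC)
c=cv2.HoughCircles(g,cv2.HOUGH_GRADIENT,2,200,param1=60,param2=30,minRadius=130,maxRadius=165)
for x,y,r in (c[0] if c is not None else []):
    q=((x+.5)/8-.5+250,(y+.5)/8-.5+145);print(q,r/8,onplane(T,q,.045))
# canister grey band? base from scene: print lid centre (165 mm)
print("can",onplane(T,(209,152),.165),onplane(S,(403,194),.165))
```

```text
blue [0.4583 0.0665 0.1377] [np.float64(0.15186630365491371), np.float64(0.15186630365489365)] [0.4581 0.0664 0.14  ] [0.4605 0.0663 0.14  ]
green [ 0.461  -0.0801  0.1119] [np.float64(0.3189249955758756), np.float64(0.31892499557591286)] [ 0.4608 -0.0801  0.115 ] [ 0.4638 -0.0792  0.115 ]
yellow [ 0.4115 -0.2746  0.0844] [np.float64(0.8159573698371542), np.float64(0.8159573698370249)] [ 0.4115 -0.2734  0.09  ] [ 0.4168 -0.2712  0.09  ]
red [0.402  0.2518 0.0636] [np.float64(0.6994189813878531), np.float64(0.6994189813879166)] [0.4019 0.252  0.065 ] [0.4036 0.2507 0.065 ]
4 [0.6051 0.0746 0.045 ]
3 [ 0.6082 -0.01    0.045 ] [ 0.6074 -0.0104  0.0437] [np.float64(0.287571186197088), np.float64(0.28757118619705957)] [ 0.6071 -0.0107  0.045 ]
2 [ 0.6115 -0.095   0.045 ] [ 0.6106 -0.0955  0.0437] [np.float64(0.236637098466095), np.float64(0.23663709846610256)] [ 0.6103 -0.0956  0.045 ]
1 [ 0.6149 -0.1799  0.045 ] [ 0.6113 -0.1823  0.0392] [np.float64(0.5820817555749628), np.float64(0.5820817555750332)] [ 0.6099 -0.1816  0.045 ]
[[ 0.0032 -0.0846  0.    ]
 [ 0.0032 -0.085  -0.    ]
 [ 0.0035 -0.085   0.    ]] [0.0847 0.085  0.085 ]
can [0.6121 0.1953 0.165 ] [0.5639 0.1902 0.165 ]
```

Create go.py:
```python
import sys,numpy as np
from rig import bot
from scipy.spatial.transform import Rotation as Ro
s=bot.read_state();p=np.array(s["position"]);R=np.array(s["tcp_rot"])
a=np.radians(2.2);c,n=np.cos(a),np.sin(a);G=np.array([[-n,c,0],[c,n,0],[0,0,-1.]])
print("t",round(s["time_s"],2),"p",p.round(4),"open",round(s["opening"],3))
rv=Ro.from_matrix(R.T@G).as_rotvec(degrees=True)
for w in sys.argv[1:]:
    q=np.array([float(x) for x in w.split(",")]);print(w,"->",(R.T@(q-p)).round(4),rv.round(2))
```

```bash
python3 go.py .4025,.2515,.12
```

```text
t 0.1 p [0.2162 0.5857 0.2217] open 1.0
.4025,.2515,.12 -> [-0.2906 -0.2488  0.102 ] [-1.100e-01  5.000e-02  6.753e+01]
```

The rows are not in the units I measure in: shifts go in shares of 0.8 m and turns go in shares of 180 degrees. I convert before sending: -0.2906 m is -0.3633, -0.2488 m is -0.311, 67.5 degrees is 0.375.

Emit:
jog_arm(plan="-0.075 -0.0625 0 0 0 0.0444 1;-0.15 -0.125 0 0 0 0.1333 1;-0.225 -0.1875 0.025 0 0 0.2222 1;-0.3 -0.25 0.0625 0 0 0.3111 1;-0.3633 -0.311 0.1275 -0.0006 0 0.375 1;-0.3633 -0.311 0.1275 -0.0006 0 0.375 1;-0.3633 -0.311 0.1275 -0.0006 0 0.375 1;-0.3633 -0.311 0.1275 -0.0006 0 0.375 1;-0.3633 -0.311 0.1275 -0.0006 0 0.375 1;-0.3633 -0.311 0.1275 -0.0006 0 0.375 1;-0.3633 -0.311 0.1275 -0.0006 0 0.375 1;-0.3633 -0.311 0.1275 -0.0006 0 0.375 1")

```text
time_s: 1.3
position: [0.4024, 0.2535, 0.1211]
tcp_rot: [[-0.042, 0.999, 0.002], [0.999, 0.042, 0.002], [0.001, 0.002, -1.0]]
force: [-0.1, 0.1, -0.7]
opening: 0.997
grasp_force: 0.0
```

```bash
python3 go.py .4025,.2515,.032
```

```text
t 1.3 p [0.4024 0.2535 0.1211] open 0.997
.4025,.2515,.032 -> [-0.0022 -0.0002  0.0891] [ 0.13 -0.08  0.19]
```

To row units: 0.089 m is 0.1113, 0.08 m is 0.1.

Emit:
jog_arm(plan="-0.0025 0 0.0375 0 0 0 1;-0.0025 0 0.075 0 0 0 1;-0.0025 0 0.1 0 0 0 1;-0.0025 0 0.1113 0 0 0 1;-0.0025 0 0.1113 0 0 0 1;-0.0025 0 0.1113 0 0 0 1;-0.0025 0 0.1113 0 0 0 0.4;-0.0025 0 0.1113 0 0 0 0.4;-0.0025 0 0.1113 0 0 0 0.4;-0.0025 0 0.1113 0 0 0 0.4;-0.0025 0 0.1113 0 0 0 0.4;-0.0025 0 0.1113 0 0 0 0.4;-0.0025 0 0.1113 0 0 0 0.4;-0.0025 0 0.1113 0 0 0 0.4;-0.0025 0 0.1113 0 0 0 0.4")

```text
time_s: 2.8
position: [0.4028, 0.2502, 0.0317]
tcp_rot: [[-0.039, 0.999, 0.001], [0.999, 0.039, 0.001], [0.001, 0.001, -1.0]]
force: [-0.5, -0.9, 5.1]
opening: 0.609
grasp_force: 30.0
```

```bash
python3 go.py .4025,.2515,.19 .5,.0,.2 .6145,-.1803,.18
```

Run:
```python
from rig import capture
import cv2,numpy as np
a=capture("top")["color"][130:310,150:310];b=capture("scene")["color"][100:260,340:500]
cv2.imwrite("pics/g1.png",np.hstack([cv2.resize(a,(400,450)),cv2.resize(b,(400,450))])[:,:,::-1])
```

```text
t 2.8 p [0.4028 0.2502 0.0317] open 0.609
.4025,.2515,.19 -> [ 1.500e-03 -1.000e-04 -1.583e-01] [ 0.04 -0.04  0.02]
.5,.0,.2 -> [-0.2536  0.0876 -0.1684] [ 0.04 -0.04  0.02]
.6145,-.1803,.18 -> [-0.4382  0.195  -0.1485] [ 0.04 -0.04  0.02]
```

View pics/g1.png

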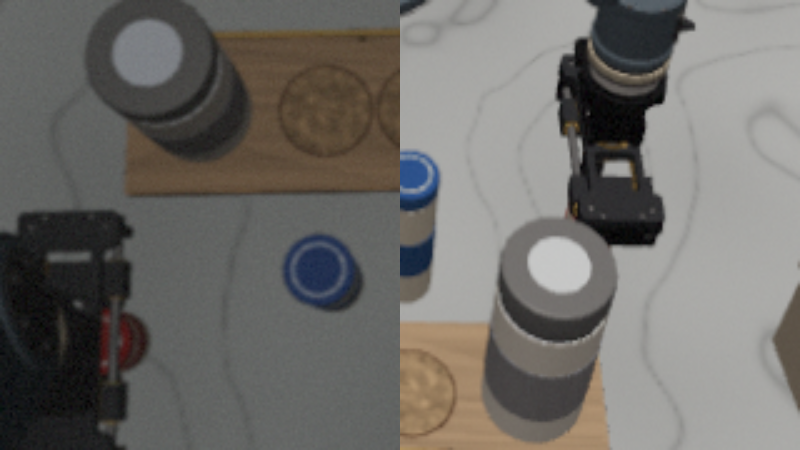

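Red is held (opening 53 mm, 30 N). In the picture the jaws straddle the red lid at ~(125,340), clear of the canister and the blue tin. Next it goes to pad 1.

To row units: -0.4395 m is -0.5494, -0.25 m is -0.3125.

Emit:
jog_arm(plan="0 0 -0.0125 0 0 0 0.4;0 0 -0.0375 0 0 0 0.4;0 0 -0.075 0 0 0 0.4;0 0 -0.125 0 0 0 0.4;0 0 -0.175 0 0 0 0.4;-0.0125 0 -0.2063 0 0 0 0.4;-0.05 0.0125 -0.225 0 0 0 0.4;-0.0938 0.0313 -0.225 0 0 0 0.4;-0.1375 0.0563 -0.225 0 0 0 0.4;-0.1813 0.0813 -0.225 0 0 0 0.4;-0.225 0.1 -0.225 0 0 0 0.4;-0.2688 0.1188 -0.225 0 0 0 0.4;-0.3125 0.1375 -0.225 0 0 0 0.4;-0.3563 0.1563 -0.225 0 0 0 0.4;-0.4 0.175 -0.225 0 0 0 0.4;-0.4438 0.1938 -0.225 0 0 0 0.4;-0.4875 0.2188 -0.225 0 0 0 0.4;-0.525 0.2375 -0.225 0 0 0 0.4;-0.5463 0.2438 -0.225 0 0 0 0.4;-0.5494 0.2438 -0.225 0 0 0 0.4")

```text
time_s: 4.9
position: [0.615, -0.1833, 0.2111]
tcp_rot: [[-0.037, 0.999, 0.001], [0.999, 0.037, 0.001], [0.001, 0.001, -1.0]]
force: [-0.3, 0.7, -2.1]
opening: 0.61
grasp_force: 30.0
```

```bash
python3 go.py .6145,-.1816,.09
```

```text
t 4.9 p [ 0.615  -0.1833  0.2111] open 0.61
.6145,-.1816,.09 -> [ 0.0017 -0.0006  0.1211] [ 0.08 -0.03 -0.1 ]
```

To row units: 0.13 m is 0.1625, 0.127 m is 0.1588.

Emit:
jog_arm(plan="0.0013 0 0.025 0 0 0 0.4;0.0019 0 0.0563 0 0 0 0.4;0.0019 0 0.0875 0 0 0 0.4;0.0019 0 0.1125 0 0 0 0.4;0.0019 0 0.1375 0 0 0 0.4;0.0019 0 0.1513 0 0 0 0.4;0.0019 0 0.1588 0 0 0 0.4;0.0019 0 0.1625 0 0 0 0.4;0.0019 0 0.1625 0 0 0 0.4;0.0019 0 0.1625 0 0 0 0.4;0.0019 0 0.1625 0 0 0 0.4")

```text
time_s: 6.0
position: [0.6154, -0.1801, 0.0823]
tcp_rot: [[-0.039, 0.999, 0.003], [0.999, 0.039, 0.0], [0.0, 0.003, -1.0]]
force: [-0.3, -0.5, -1.6]
opening: 0.612
grasp_force: 30.0
```

```bash
python3 go.py .6145,-.1816,.0767
```

```text
t 6.0 p [ 0.6154 -0.1801  0.0823] open 0.612
.6145,-.1816,.0767 -> [-0.0015 -0.001   0.0056] [ 0.16 -0.01  0.02]
```

To row units: 0.006 m is 0.0075, 0.005 m is 0.0063.

Emit:
jog_arm(plan="-0.0013 -0.0013 0.0025 0 0 0 0.4;-0.0013 -0.0013 0.005 0 0 0 0.4;-0.0013 -0.0013 0.0063 0 0 0 0.4;-0.0013 -0.0013 0.0075 0 0 0 0.4;-0.0013 -0.0013 0.0075 0 0 0 0.4;-0.0013 -0.0013 0.0075 0 0 0 0.4")

```text
time_s: 6.6
position: [0.6139, -0.181, 0.0767]
tcp_rot: [[-0.039, 0.999, 0.001], [0.999, 0.039, 0.001], [0.001, 0.001, -1.0]]
force: [-2.1, 0.5, 6.2]
opening: 0.617
grasp_force: 30.0
```

```bash
python3 go.py .6145,-.1816,.0767
```

```text
t 6.6 p [ 0.6139 -0.181   0.0767] open 0.617
.6145,-.1816,.0767 -> [-0.0006  0.0006  0.    ] [ 0.07 -0.03  0.03]
```

To row units: -0.196 m is -0.245, -0.16 m is -0.2.

```bash
python3 go.py .414,-.273,.15
```

```text
t 6.6 p [ 0.6139 -0.181   0.0767] open 0.617
.414,-.273,.15 -> [-0.0841 -0.2032 -0.0736] [ 0.07 -0.03  0.03]
```

Emit:
jog_arm(plan="0 0 0 0 0 0 0.9;0 0 0 0 0 0 0.9;0 0 0 0 0 0 0.9;0 0 0 0 0 0 0.9;0 0 -0.0125 0 0 0 0.9;0 0 -0.0375 0 0 0 0.9;0 0 -0.075 0 0 0 1;0 0 -0.1125 0 0 0 1;-0.025 -0.05 -0.1125 0 0 0 1;-0.05 -0.1 -0.1125 0 0 0 1;-0.075 -0.15 -0.1 0 0 0 1;-0.105 -0.2 -0.0913 0 0 0 1;-0.105 -0.245 -0.0913 0 0 0 1;-0.105 -0.245 -0.0913 0 0 0 1;-0.105 -0.245 -0.0913 0 0 0 1;-0.105 -0.245 -0.0913 0 0 0 1")

```text
time_s: 8.2
position: [0.4227, -0.2732, 0.1488]
tcp_rot: [[-0.039, 0.999, 0.003], [0.999, 0.039, -0.001], [-0.001, 0.003, -1.0]]
force: [0.8, -0.1, 0.1]
opening: 0.998
grasp_force: 0.0
```

```bash
python3 go.py .414,-.273,.057
```

```text
t 8.2 p [ 0.4227 -0.2732  0.1488] open 0.998
.414,-.273,.057 -> [ 0.0006 -0.009   0.0917] [0.2  0.05 0.05]
```

To row units: 0.0915 m is 0.1144, 0.085 m is 0.1063.

Emit:
jog_arm(plan="0.0006 -0.0075 0.0188 0 0 0 1;0.0006 -0.0113 0.05 0 0 0 1;0.0006 -0.0113 0.0813 0 0 0 1;0.0006 -0.0113 0.1063 0 0 0 1;0.0006 -0.0113 0.1144 0 0 0 1;0.0006 -0.0113 0.1144 0 0 0 1;0.0006 -0.0113 0.1144 0 0 0 0.4;0.0006 -0.0113 0.1144 0 0 0 0.4;0.0006 -0.0113 0.1144 0 0 0 0.4;0.0006 -0.0113 0.1144 0 0 0 0.4;0.0006 -0.0113 0.1144 0 0 0 0.4;0.0006 -0.0113 0.1144 0 0 0 0.4;0.0006 -0.0113 0.1144 0 0 0 0.4;0.0006 -0.0113 0.1144 0 0 0 0.4")

```text
time_s: 9.6
position: [0.4124, -0.2725, 0.0569]
tcp_rot: [[-0.039, 0.999, 0.002], [0.999, 0.039, 0.001], [0.0, 0.002, -1.0]]
force: [-0.5, -0.5, 5.3]
opening: 0.618
grasp_force: 30.0
```

```bash
python3 go.py .6112,-.0955,.2
```

Run:
```python
from rig import capture
import cv2,numpy as np,pickle
T=capture("top");S=capture("scene");pickle.dump(dict(top=T,scene=S),open("c1.pkl","wb"))
a=T["color"][130:310,350:510];b=S["color"][130:290,150:310]
cv2.imwrite("pics/g2.png",np.hstack([cv2.resize(a,(400,450)),cv2.resize(b,(400,450))])[:,:,::-1])
```

```text
t 9.6 p [ 0.4124 -0.2725  0.0569] open 0.618
.6112,-.0955,.2 -> [ 0.1692  0.2058 -0.1427] [ 0.09 -0.03  0.03]
```

View pics/g2.png

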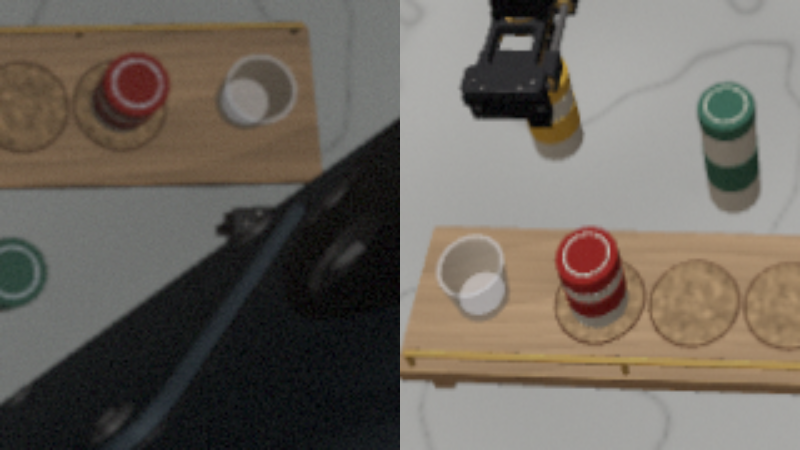

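Red stands inside pad 1 (lid ~(404,164) in top, ~(225,220) in scene), and yellow is gripped. I'll measure the red placing and carry yellow to pad 2.

Run:
```python
import pickle
from h import *
d=pickle.load(open("c1.pkl","rb"));T,S=d["top"],d["scene"]
t=outline(T,(404,164),18,False,9,22);s=outline(S,(224.8,220),16,False,8,24);print(t,s)
for a in t:
  print(onplane(T,a[:2],.11))
  for b in s: print(tri(T,a[:2],S,b[:2])[0],onplane(S,b[:2],.11))
```

```text
[[404.63, 162.79, 15.73, 16.53], [404.22, 163.13, 20.87, 21.62]] [[224.21, 220.48, 17.49, 19.95]]
[ 0.61403401 -0.18116174  0.11      ]
[ 0.6144813  -0.1807099   0.10797007] [ 0.61592703 -0.17906363  0.11      ]
[ 0.61331219 -0.18031954  0.11      ]
[ 0.61404064 -0.18048756  0.10725853] [ 0.61592703 -0.17906363  0.11      ]
```

Emit:
jog_arm(plan="0 0 -0.0125 0 0 0 0.4;0 0 -0.0375 0 0 0 0.4;0 0 -0.075 0 0 0 0.4;0 0 -0.1188 0 0 0 0.4;0.0125 0 -0.1625 0 0 0 0.4;0.0375 0.025 -0.1875 0 0 0 0.4;0.0688 0.0563 -0.1875 0 0 0 0.4;0.1 0.0938 -0.1875 0 0 0 0.4;0.1313 0.1313 -0.1875 0 0 0 0.4;0.1625 0.1688 -0.1875 0 0 0 0.4;0.1875 0.2063 -0.1875 0 0 0 0.4;0.2063 0.2375 -0.1875 0 0 0 0.4;0.2115 0.255 -0.1875 0 0 0 0.4;0.2115 0.2569 -0.1875 0 0 0 0.4;0.2115 0.2569 -0.1875 0 0 0 0.4;0.2115 0.2569 -0.1875 0 0 0 0.4")

```text
time_s: 11.3
position: [0.6095, -0.0956, 0.2066]
tcp_rot: [[-0.038, 0.999, -0.001], [0.999, 0.038, 0.001], [0.001, -0.001, -1.0]]
force: [0.5, -0.9, -2.5]
opening: 0.618
grasp_force: 30.0
```

```bash
python3 go.py .6112,-.0955,.11
```

```text
t 11.3 p [ 0.6095 -0.0956  0.2066] open 0.618
.6112,-.0955,.11 -> [-0.0001  0.0018  0.0966] [-0.04 -0.08 -0.01]
```

Red is within 1 mm of pad 1. Lowering yellow.

To row units: 0.105 m is 0.1313, 0.045 m is 0.0563.

Emit:
jog_arm(plan="0 0.0013 0.025 0 0 0 0.4;0 0.0019 0.0563 0 0 0 0.4;0 0.0019 0.0813 0 0 0 0.4;0 0.0019 0.1 0 0 0 0.4;0 0.0019 0.1125 0 0 0 0.4;0 0.0019 0.12 0 0 0 0.4;0 0.0019 0.1238 0 0 0 0.4;0 0.0019 0.1263 0 0 0 0.4;0 0.0019 0.1288 0 0 0 0.4;0 0.0019 0.1313 0 0 0 0.4;0 0.0019 0.1313 0 0 0 0.4;0 0.0019 0.1313 0 0 0 0.4")

```text
time_s: 12.5
position: [0.6127, -0.0951, 0.1022]
tcp_rot: [[-0.039, 0.999, 0.002], [0.999, 0.039, 0.001], [0.001, 0.002, -1.0]]
force: [0.2, -1.1, -2.7]
opening: 0.612
grasp_force: 30.0
```

```bash
python3 go.py .6112,-.0955,.1019 .462,-.0798,.18
```

```text
t 12.5 p [ 0.6127 -0.0951  0.1022] open 0.612
.6112,-.0955,.1019 -> [-0.0003 -0.0015  0.0003] [ 0.1  -0.04  0.04]
.462,-.0798,.18 -> [ 0.0213 -0.1499 -0.0781] [ 0.1  -0.04  0.04]
```

To row units: -0.0015 m is -0.0019, -0.001 m is -0.0013.

Emit:
jog_arm(plan="0 -0.0013 0.0006 0 0 0 0.4;0 -0.0019 0.0013 0 0 0 0.4;0 -0.0019 0.0013 0 0 0 0.4;0 -0.0019 0.0013 0 0 0 0.4")

```text
time_s: 12.9
position: [0.6122, -0.0953, 0.1019]
tcp_rot: [[-0.039, 0.999, 0.004], [0.999, 0.039, 0.001], [0.0, 0.004, -1.0]]
force: [1.7, 1.6, 3.0]
opening: 0.613
grasp_force: 30.0
```

```bash
python3 go.py .6112,-.0955,.1019 .462,-.0798,.18
```

```text
t 12.9 p [ 0.6122 -0.0953  0.1019] open 0.613
.6112,-.0955,.1019 -> [-0.0001 -0.0011 -0.    ] [ 0.24 -0.02  0.02]
.462,-.0798,.18 -> [ 0.0214 -0.1492 -0.0787] [ 0.24 -0.02  0.02]
```

To row units: -0.149 m is -0.1863, -0.14 m is -0.175.

Emit:
jog_arm(plan="0 0 0 0 0 0 0.9;0 0 0 0 0 0 0.9;0 0 0 0 0 0 0.9;0 0 0 0 0 0 0.9;0 0 -0.0125 0 0 0 0.9;0 0 -0.0375 0 0 0 0.9;0 0 -0.075 0 0 0 1;0 -0.025 -0.1 0 0 0 1;0.0063 -0.0625 -0.1 0 0 0 1;0.0125 -0.1 -0.1 0 0 0 1;0.0206 -0.1375 -0.1 0 0 0 1;0.0269 -0.175 -0.1 0 0 0 1;0.0269 -0.1863 -0.1 0 0 0 1;0.0269 -0.1863 -0.1 0 0 0 1;0.0269 -0.1863 -0.1 0 0 0 1")

```text
time_s: 14.4
position: [0.4633, -0.0805, 0.1815]
tcp_rot: [[-0.038, 0.999, 0.005], [0.999, 0.038, -0.0], [-0.001, 0.005, -1.0]]
force: [-0.0, -0.0, 0.7]
opening: 1.0
grasp_force: 0.0
```

```bash
python3 go.py .462,-.0798,.082
```

```text
t 14.4 p [ 0.4633 -0.0805  0.1815] open 1.0
.462,-.0798,.082 -> [ 0.0008 -0.0017  0.0995] [0.26 0.03 0.01]
```

To row units: 0.0995 m is 0.1244, 0.09 m is 0.1125, 0.2 degrees is 0.0011.

Emit:
jog_arm(plan="0.001 -0.0013 0.025 0.0011 0 0 1;0.001 -0.0013 0.0563 0.0011 0 0 1;0.001 -0.0013 0.0875 0.0011 0 0 1;0.001 -0.0013 0.1125 0.0011 0 0 1;0.001 -0.0013 0.1244 0.0011 0 0 1;0.001 -0.0013 0.1244 0.0011 0 0 1;0.001 -0.0013 0.1244 0.0011 0 0 0.4;0.001 -0.0013 0.1244 0.0011 0 0 0.4;0.001 -0.0013 0.1244 0.0011 0 0 0.4;0.001 -0.0013 0.1244 0.0011 0 0 0.4;0.001 -0.0013 0.1244 0.0011 0 0 0.4;0.001 -0.0013 0.1244 0.0011 0 0 0.4;0.001 -0.0013 0.1244 0.0011 0 0 0.4;0.001 -0.0013 0.1244 0.0011 0 0 0.4")

```text
time_s: 15.8
position: [0.4607, -0.0789, 0.0817]
tcp_rot: [[-0.039, 0.999, -0.001], [0.999, 0.039, 0.0], [0.001, -0.001, -1.0]]
force: [0.7, 0.6, 5.7]
opening: 0.613
grasp_force: 30.0
```

```bash
python3 go.py .6080,-.0104,.19
```

```text
t 15.8 p [ 0.4607 -0.0789  0.0817] open 0.613
.6080,-.0104,.19 -> [ 0.0628  0.1497 -0.1084] [-0.07 -0.03  0.03]
```

To row units: 0.1497 m is 0.1871, -0.115 m is -0.1438.

Emit:
jog_arm(plan="0 0 -0.0125 0 0 0 0.4;0 0 -0.0375 0 0 0 0.4;0 0 -0.075 0 0 0 0.4;0 0 -0.1125 0 0 0 0.4;0.0063 0.0125 -0.1375 0 0 0 0.4;0.0188 0.0375 -0.1438 0 0 0 0.4;0.0313 0.075 -0.1438 0 0 0 0.4;0.05 0.1125 -0.1438 0 0 0 0.4;0.0656 0.15 -0.1438 0 0 0 0.4;0.0763 0.175 -0.1438 0 0 0 0.4;0.0794 0.1863 -0.1438 0 0 0 0.4;0.0794 0.1871 -0.1438 0 0 0 0.4;0.0794 0.1871 -0.1438 0 0 0 0.4;0.0794 0.1871 -0.1438 0 0 0 0.4")

```text
time_s: 17.2
position: [0.6062, -0.01, 0.1958]
tcp_rot: [[-0.038, 0.999, -0.004], [0.999, 0.038, 0.001], [0.001, -0.004, -1.0]]
force: [-0.5, 0.0, -1.3]
opening: 0.617
grasp_force: 30.0
```

```bash
python3 go.py .6080,-.0096,.1267
```

```text
t 17.2 p [ 0.6062 -0.01    0.1958] open 0.617
.6080,-.0096,.1267 -> [0.0003 0.0021 0.0691] [-0.25 -0.06 -0.01]
```

To row units: 0.0705 m is 0.0881, 0.069 m is 0.0863.

Emit:
jog_arm(plan="0 0.0006 0.0188 0 0 0 0.4;0 0.0013 0.0438 0 0 0 0.4;0 0.0013 0.0625 0 0 0 0.4;0 0.0013 0.075 0 0 0 0.4;0 0.0013 0.08 0 0 0 0.4;0 0.0013 0.0838 0 0 0 0.4;0 0.0013 0.0863 0 0 0 0.4;0 0.0013 0.0881 0 0 0 0.4;0 0.0013 0.0881 0 0 0 0.4;0 0.0013 0.0881 0 0 0 0.4")

```text
time_s: 18.2
position: [0.6091, -0.0096, 0.1268]
tcp_rot: [[-0.039, 0.999, -0.001], [0.999, 0.039, 0.0], [0.0, -0.001, -1.0]]
force: [-1.1, 0.4, 5.5]
opening: 0.615
grasp_force: 30.0
```

```bash
python3 go.py .6080,-.0096,.1267 .459,.0664,.205
```

```text
t 18.2 p [ 0.6091 -0.0096  0.1268] open 0.615
.6080,-.0096,.1267 -> [ 0.0001 -0.0011  0.0001] [-0.04 -0.02  0.04]
.459,.0664,.205 -> [ 0.0819 -0.1471 -0.0781] [-0.04 -0.02  0.04]
```

To row units: -0.147 m is -0.1838, -0.14 m is -0.175.

Emit:
jog_arm(plan="0 0 0 0 0 0 0.9;0 0 0 0 0 0 0.9;0 0 0 0 0 0 0.9;0 0 0 0 0 0 0.9;0 0 -0.0125 0 0 0 0.9;0 0 -0.0375 0 0 0 0.9;0 0 -0.075 0 0 0 1;0 -0.025 -0.1 0 0 0 1;0.0188 -0.0625 -0.1 0 0 0 1;0.0438 -0.1 -0.1 0 0 0 1;0.075 -0.1375 -0.1 0 0 0 1;0.1025 -0.175 -0.1 0 0 0 1;0.1025 -0.1838 -0.1 0 0 0 1;0.1025 -0.1838 -0.1 0 0 0 1;0.1025 -0.1838 -0.1 0 0 0 1")

```text
time_s: 19.7
position: [0.4605, 0.0662, 0.2067]
tcp_rot: [[-0.039, 0.999, 0.001], [0.999, 0.039, 0.0], [0.0, 0.001, -1.0]]
force: [0.4, -0.3, 0.3]
opening: 0.997
grasp_force: 0.0
```

```bash
python3 go.py .459,.0664,.107
```

```text
t 19.7 p [0.4605 0.0662 0.2067] open 0.997
.459,.0664,.107 -> [ 0.0003 -0.0016  0.0997] [ 0.06 -0.02  0.01]
```

To row units: 0.0997 m is 0.1246, 0.09 m is 0.1125.

Emit:
jog_arm(plan="0 -0.0013 0.025 0 0 0 1;0 -0.0013 0.0563 0 0 0 1;0 -0.0013 0.0875 0 0 0 1;0 -0.0013 0.1125 0 0 0 1;0 -0.0013 0.1246 0 0 0 1;0 -0.0013 0.1246 0 0 0 1;0 -0.0013 0.1246 0 0 0 0.4;0 -0.0013 0.1246 0 0 0 0.4;0 -0.0013 0.1246 0 0 0 0.4;0 -0.0013 0.1246 0 0 0 0.4;0 -0.0013 0.1246 0 0 0 0.4;0 -0.0013 0.1246 0 0 0 0.4;0 -0.0013 0.1246 0 0 0 0.4;0 -0.0013 0.1246 0 0 0 0.4")

```text
time_s: 21.1
position: [0.4578, 0.0667, 0.1066]
tcp_rot: [[-0.039, 0.999, -0.001], [0.999, 0.039, 0.001], [0.001, -0.001, -1.0]]
force: [-0.3, 0.3, 5.3]
opening: 0.61
grasp_force: 30.0
```

```bash
python3 go.py .6048,.0745,.205
```

Run:
```python
from rig import capture
import cv2,numpy as np,pickle
from h import *
T=capture("top");S=capture("scene");pickle.dump(dict(top=T,scene=S),open("c2.pkl","wb"))
a=T["color"][120:320,180:440];b=S["color"][110:280,180:440]
cv2.imwrite("pics/g3.png",np.vstack([cv2.resize(a,(400,300)),cv2.resize(b,(400,262))])[:,:,::-1])
```

```text
t 21.1 p [0.4578 0.0667 0.1066] open 0.61
.6048,.0745,.205 -> [ 0.0021  0.147  -0.0985] [-0.07 -0.05  0.03]
```

View pics/g3.png

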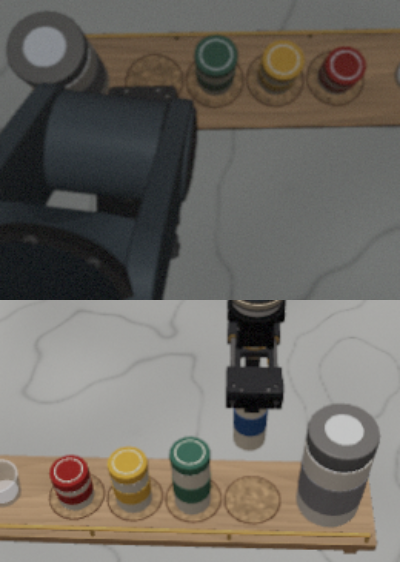

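Red, yellow and green stand on their pads in the scene row (~(72,470), (128,465), (190,455) in the picture), and blue is gripped. Pad 4 next to the canister is free.

To row units: 0.147 m is 0.1838, 0.14 m is 0.175.

Emit:
jog_arm(plan="0 0 -0.0125 0 0 0 0.4;0 0 -0.0375 0 0 0 0.4;0 0 -0.075 0 0 0 0.4;0 0 -0.1125 0 0 0 0.4;0 0.0125 -0.125 0 0 0 0.4;0 0.0375 -0.125 0 0 0 0.4;0.0013 0.075 -0.125 0 0 0 0.4;0.0013 0.1125 -0.125 0 0 0 0.4;0.0025 0.15 -0.125 0 0 0 0.4;0.0025 0.175 -0.125 0 0 0 0.4;0.0025 0.1838 -0.125 0 0 0 0.4;0.0025 0.1838 -0.125 0 0 0 0.4;0.0025 0.1838 -0.125 0 0 0 0.4")

```text
time_s: 22.5
position: [0.6024, 0.0744, 0.2052]
tcp_rot: [[-0.039, 0.999, -0.006], [0.999, 0.039, 0.001], [0.001, -0.006, -1.0]]
force: [-0.1, 0.2, -3.7]
opening: 0.611
grasp_force: 30.0
```

```bash
python3 go.py .6048,.0748,.1516;python3 - <<'E'
import pickle
from h import *
d=pickle.load(open("c2.pkl","rb"));T,S=d["top"],d["scene"]
for k,h,t,s in(("green",.16,(319.7,157.5),(303,208)),("yellow",.135,(364.5,160.5),(263.5,210.5)),("red",.11,(404,164),(225,220))):
    print(k,[onplane(T,a[:2],h).round(4) for a in outline(T,t,18,False,9,24)],[onplane(S,a[:2],h).round(4) for a in outline(S,s,16,False,8,24)])
E
```

```text
t 22.5 p [0.6024 0.0744 0.2052] open 0.611
.6048,.0748,.1516 -> [0.0002 0.0027 0.0536] [-0.34 -0.07  0.03]
green [array([ 0.6097, -0.0109,  0.16  ]), array([ 0.6088, -0.0108,  0.16  ])] [array([ 0.6092, -0.0105,  0.16  ]), array([ 0.6116, -0.0098,  0.16  ])]
yellow [array([ 0.6123, -0.0959,  0.135 ])] [array([ 0.6124, -0.0954,  0.135 ])]
red [array([ 0.6141, -0.1812,  0.11  ]), array([ 0.6132, -0.1803,  0.11  ])] [array([ 0.6158, -0.1791,  0.11  ])]
```

All three are within ~2 mm of their pads. Lowering blue.

To row units: 0.055 m is 0.0688, 0.0535 m is 0.0669.

Emit:
jog_arm(plan="0 0.0006 0.0125 0 0 0 0.4;0 0.0013 0.0313 0 0 0 0.4;0 0.0013 0.05 0 0 0 0.4;0 0.0013 0.0588 0 0 0 0.4;0 0.0013 0.0625 0 0 0 0.4;0 0.0013 0.065 0 0 0 0.4;0 0.0013 0.0669 0 0 0 0.4;0 0.0013 0.0688 0 0 0 0.4;0 0.0013 0.0688 0 0 0 0.4;0 0.0013 0.0688 0 0 0 0.4")

```text
time_s: 23.5
position: [0.6059, 0.0744, 0.1517]
tcp_rot: [[-0.039, 0.999, -0.001], [0.999, 0.039, 0.001], [0.001, -0.001, -1.0]]
force: [-0.5, 0.1, -0.3]
opening: 0.614
grasp_force: 30.0
```

```bash
python3 go.py .6048,.0748,.1516
```

```text
t 23.5 p [0.6059 0.0744 0.1517] open 0.614
.6048,.0748,.1516 -> [ 0.0004 -0.001   0.0001] [-0.04 -0.04  0.03]
```

To row units: -0.15 m is -0.1875, -0.12 m is -0.15.

Emit:
jog_arm(plan="0 -0.0013 0.0006 0 0 0 0.4;0 -0.0013 0.0013 0 0 0 0.4;0 -0.0013 0.0013 0 0 0 0.4;0 -0.0013 0.0013 0 0 0 0.9;0 -0.0013 0.0013 0 0 0 0.9;0 -0.0013 0.0013 0 0 0 0.9;0 -0.0013 0.0013 0 0 0 0.9;0 -0.0013 -0.0125 0 0 0 0.9;0 -0.0013 -0.0375 0 0 0 0.9;0 0 -0.075 0 0 0 1;0 0 -0.1125 0 0 0 1;0 -0.05 -0.125 0 0 0 1;0 -0.1 -0.125 0 0 0 1;0 -0.15 -0.125 0 0 0 1;0 -0.1875 -0.125 0 0 0 1;0 -0.1875 -0.125 0 0 0 1;0 -0.1875 -0.125 0 0 0 1")

```text
time_s: 25.2
position: [0.4561, 0.0685, 0.2523]
tcp_rot: [[-0.039, 0.999, 0.0], [0.999, 0.039, 0.001], [0.001, 0.001, -1.0]]
force: [0.4, 0.2, 0.4]
opening: 1.001
grasp_force: 0.0
```

Run:
```python
from rig import capture
import cv2,numpy as np,pickle
T=capture("top");S=capture("scene");pickle.dump(dict(top=T,scene=S),open("c3.pkl","wb"))
a=T["color"][120:320,180:440];b=S["color"][110:280,180:440]
cv2.imwrite("pics/g4.png",np.vstack([cv2.resize(a,(400,300)),cv2.resize(b,(400,262))])[:,:,::-1])
```

```text
(no output)
```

View pics/g4.png

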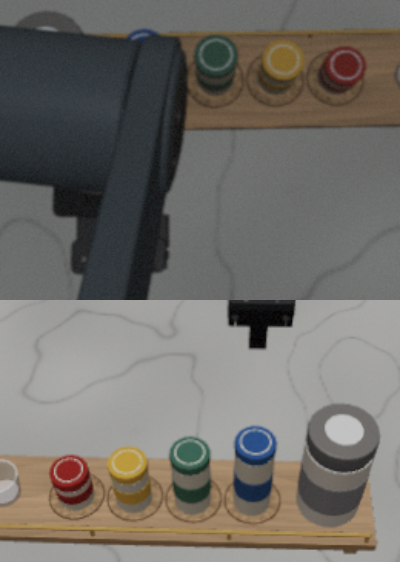

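All four tins now stand in order on the pads in the scene view, with blue (lid ~(256,443) in the picture) next to the canister. The arm is clear of everything. One check of blue's position, then hand in.

Run:
```python
import pickle
from h import *
from rig import bot
S=pickle.load(open("c3.pkl","rb"))["scene"]
r=[onplane(S,a[:2],.185).round(4) for a in outline(S,(346.4,203),16,False,8,26)];print(r)
if r and min(np.hypot(q[0]-.6048,q[1]-.0745) for q in r)<.007: print(bot.hand_in())
```

```text
[array([0.6057, 0.074 , 0.185 ]), array([0.6075, 0.0739, 0.185 ])]
the job is handed in; nothing more can be done
None
```

I placed the four tins on the cork pads in height order, blue next to the canister, then green, yellow and red; my images put each within about 3 mm of its pad centre, and I handed the job in at about 25 s without seeing a verdict.

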